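Scan a label holder and press it home behind the shelf-edge clip

TASK

Take the upright label holder out of its stand, show its barcode side squarely to the window of the code reader, about 8 cm away and level with it, and hold it still there for two seconds. Then push it, still upright and with the barcode towards the front of the shelf, down behind the lip of the steel clip on the shelf's front edge until the sprung seat is fully down, and finish holding it there, still gripped and pressed home (the spring would lift it again). Leave everything else on the table and shelf where it stands.

Things in the scene. Friction and masses are not known exactly. Their poses are not given: they have to be found in the camera images.
- label_holder: White flat upright plate, loose, about 80 g: 8 mm thick (its x), 60 mm wide (y), 80 mm tall (z). Origin: centre of its lower edge face. Its -x face bears a paper label with black bars, 27 to 49 mm above the lower edge. It starts upright in the stand, lower edge 8 mm above the table, yaw as the stand. Grip it from above across the 8 mm, in its top 30 mm.
- label (a point): Centre of the barcode label on the holder's -x face: holder frame (-4, 0, 38) mm.
- stand: Fixed grey block 50 x 90 x 24 mm (x, y, z) with a slot 11 mm (x) by 64 mm (y), 16 mm deep, in which the holder stands. Origin: centre of its underside, on the table.
- reader: Fixed code reader, a rounded grey box 56 x 74 mm on a foot, 106 mm tall in all. Origin: centre of its underside, on the table. It looks along its own -x axis, level. When the holder is shown squarely, the holder's -x side faces the window: the holder's yaw is the reader's yaw minus pi.
- reader_window (a point): Centre of the reader's dark window: reader frame (-30, 0, 75) mm.
- shelf: Fixed low shelf board 180 x 340 mm (x, y), deck top 45 mm above the table; front edge on its -x side, with the clip somewhere along it. Origin: on the table under the board's centre. A bottle, a jar and a flask stand in the back half of its deck (up to 150 mm above the table), their fronts 100 mm or more behind the clip.
- clip: Fixed steel clip on the shelf's front edge, same yaw as the shelf. Origin: on the table under its channel's centre. Channel, open on top, 12 mm (x) by 68 mm (y), between front lip (-x), back wall (+x) and end cheeks; lip and cheeks flare out from 43 to 55 mm, back wall from 51 to 63 mm above the table. Holder goes in upright, its y along the clip's y, label side to the clip's -x.
- clip_seat (a joint): Travel downward of the sprung seat in the clip's channel: 0 free (seat top 30 mm above the table), 0.006 m fully down on a hard stop (seat top, and so the holder's origin, 24 mm above the table: home). The spring takes about 3 N to start and 8 N fully down.
- standard_bottle: Bystander: bottle with screw cap, 56 x 56 x 102 mm, on the shelf deck. Origin: centre of its underside.
- white_jar: Bystander: white wide-mouth jar, 60 x 60 x 86 mm, on the shelf deck. Origin: centre of its underside.
- flask: Bystander: conical flask, 51 x 51 x 79 mm, on the shelf deck. Origin: centre of its underside.
- timer: Bystander: bench timer, 71 x 72 x 18 mm, lying on the table. Origin: centre of its underside.
- beaker: Bystander: beaker, 54 x 54 x 68 mm, on the table. Origin: centre of its underside.
- calculator: Bystander: pocket calculator, 126 x 92 x 13 mm, on the table. Origin: centre of its underside.
Not all that is in view belongs to the job. What is shaped like the stand but green, red or turquoise is not meant.

How it is judged (in metres and radians):
On the way, in this order (a step that is already met when the one before it is completed fails the run):
1. the holder is lifted out of its stand in the fingers (contact force between the fingers and label_holder above 1 N and z of label_holder in the frame of stand above 0.026 m), for 0.1 s.
2. the label is shown squarely to the reader's window, 40 to 125 mm away, within 25 mm sideways and in height, and held still for a second (x of label in the frame of reader between -0.155 and -0.07 m and y of label in the frame of reader between -0.025 and 0.025 m and z of label in the frame of reader between 0.05 and 0.1 m and angle between the x axis of label_holder and the x axis of reader, either way round below 0.25 rad and x of reader in the frame of label_holder below -0.05 m and linear speed of label_holder below 0.02 m/s and angular speed of label_holder below 0.2 rad/s and contact force between the fingers and label_holder above 1 N), for 1 s.
At the end, for the whole second after the job is handed in: Holder upright (0.12 rad) in the clip behind the lip, label to the front, lower edge within 3.5 mm of home; seat pressed at least 4.5 of 6 mm; fingers still on it, pushing it into the clip with over 3 N, at rest; bottle, jar, flask, timer, beaker, calculator within 30 mm of their starts (value of joint clip_seat above 0.0045 m and contact force between label_holder and clip above 3 N and contact force between the fingers and label_holder above 3 N and x of label_holder in the frame of clip between -0.006 and 0.006 m and y of label_holder in the frame of clip between -0.008 and 0.008 m and z of label_holder in the frame of clip between 0.018 and 0.0275 m and angle between label_holder's own z axis and vertical below 0.12 rad and angle between the x axis of label_holder and the x axis of clip, either way round below 0.15 rad and x of shelf in the frame of label_holder above 0.05 m and linear speed of label_holder below 0.02 m/s and distance of each of standard_bottle, white_jar, flask, timer, beaker, calculator from where it was at the start of the episode below 0.03 m); the arm keeps its last pose, push and grip.
It fails at once if a thing that stands near is knocked over or shifted by more than 30 mm (distance of any of standard_bottle, white_jar, flask, timer, beaker, calculator from where it was at the start of the episode above 0.03 m).
It fails at once if the holder is dropped on its side (angle between label_holder's own z axis and vertical above 1 rad).
It also fails if it takes over 54 s, if anything falls off the work surface, if the arm or the gripper's body presses on something with over 40 N, if the wrist force passes 120 N, or if a joint passes its speed limit or range.

ROBOT

A 6-joint arm with a two-finger parallel gripper is mounted at the origin on a cart in front of the work surface, level with it; the furniture and walls round the work are solid. World frame = base frame: x ahead of the robot, y to its left, z up, the work surface at z = 0. Lengths are in m, angles in degrees, forces in N, time in s.
With the tool pointing down it reaches from about 0.4 to 0.825 m from the base axis. Payload 7 kg.
Tool frame: the origin (TCP) lies midway between the tips of the shut fingers; the grasp point (between the pads) lies 19 mm behind it; z points along the fingers, y is the line along which they close (so a half turn about z gives the same grasp; the last joint's range is limited). The gripper opens to 88 mm and grips with 3 to 60 N. Pads are 19 mm wide; open, the fingers measure 130 mm over their backs; the gripper's body (78 mm by 193 mm) begins 47 mm behind the grasp point.
Start: joints at [87.955, 20.546, 0.682, 0, -70.136, -16.507], TCP at [0.215, 0.64, 0.227] pointing down, gripper open.
Joint ranges: [-176.03, 176.03], [-82.01, 121.73], [-58.28, 71.71], [-173.87, 95.51], [-174.79, -0.11], [-173.66, 173.66]. Speed limits (degrees/s): [136.94, 136.94, 172.46, 180, 180, 180].

INTERFACE

Orientations are given as a 3x3 rotation matrix whose columns are the frame's x, y, z axes.
In Python, from rig import robot gives the robot as it stands. Calls block until the motion is done:
- robot.goto(position, orientation): joint-space move of the TCP to a pose.
- robot.servo_line(position, ori=None, speed=0.15): straight line of the TCP; ori=None keeps the orientation; speed is the mean speed in m/s.
- robot.movej(angles): joint-space move.
- robot.move_gripper(opening): opening from 0.0 (shut) to 1.0 (fully open); the grip force is fixed at half the most; returns when the fingers have stopped.
- robot.dwell(seconds).
- robot.ik(position, orientation): joint angles nearest the present ones, or None.
- robot.grab_frame(name): name is "scene" or "top"; returns (picture, depth): 384x512x3 uint8, red, green, blue; 384x512 float32, m along the optical axis (not along the pixel's ray), 0 where there is no reading.
- robot.camera_info(name): a dict with "vfov" (degrees; the focal length in pixels is half the picture's height over the tangent of half this angle, whatever the lens; pixels are square), "cx", "cy" (the principal point, pixels), "k1" (the pictures are not rectified: a ray, as slopes to the right and down, at radius r is drawn at 1 + k1 r^2 times it, then the intrinsics apply), "view" (4x4, takes a point from world to camera coordinates). Camera axes: x right, y down, z forward; pixel columns grow to the right and rows downward; lengths in m; the calibration is good to about 2 mm. A picture is of the moment at which its call begins. camera_info takes no time and is no camera call.
A pose or a line that the arm cannot do raises robot.Unreachable and nothing moves.
- robot.job_done(): hands the job in; it is judged then, once.
Readings, each from a call of its own:
- robot.read_t(): time.
- robot.read_qpos(): joint angles.
- robot.read_qvel(): joint speeds.
- robot.read_effort(): joint torques, N m.
- robot.read_position(): TCP position.
- robot.read_tcp_rot(): TCP orientation.
- robot.read_force(): force on the tool from outside, world axes, zero at the start.
- robot.read_ft_torque(): the same for the moment, N m.
- robot.read_grip_width(): opening from 0.0 (shut) to 1.0 (fully open).
- robot.read_finger_force(): force on a finger pad.
Only numpy, scipy, OpenCV 4.12 (cv2) and the standard library are available. Lean on these libraries where they do the work, as an engineer would, in place of code of your own. Each camera call takes 0.05 s, during which the arm holds its last target. There are 200 camera calls.

## Working session

There is one attempt and no reset: what is moved stays moved. The work goes in short steps, each a Python script; the robot and the scene stay as the last script left them, time stands still between calls to the robot, and variables do not carry over. Pictures are saved under pics/ and viewed, at most 10 in all, crops included, and the job is handed in when it is done.

```bash
ls; mkdir -p pics; python3 - <<'E'
from rig import robot
import cv2,numpy as np
for n in("scene","top"):
    p,d=robot.grab_frame(n); i=robot.camera_info(n)
    np.savez(n+"0.npz",p=p,d=d); cv2.imwrite(f"pics/{n}0.png",cv2.resize(p[:,:,::-1],None,fx=1.5,fy=1.5,interpolation=cv2.INTER_CUBIC))
    print(n,i['vfov'],i['cx'],i['cy'],i['k1']);print(np.round(i['view'],4))
print(robot.read_t(),robot.read_tcp_rot())
E
```

```text
pics
scene 42.40672201248506 253.4018979813191 186.65089280960396 0.014956639288427907
[[ 0.6541 -0.7564  0.0105 -0.3348]
 [-0.5494 -0.4845 -0.6808  0.3812]
 [ 0.52    0.4395 -0.7324  1.1025]
 [ 0.      0.      0.      1.    ]]
top 55.294567925342925 255.20987134545288 187.3101496456722 -0.08266674480634416
[[ 0.1067 -0.9943  0.0063  0.0057]
 [-0.9696 -0.1054 -0.2206  0.5943]
 [ 0.22    0.0175 -0.9753  1.0645]
 [ 0.      0.      0.      1.    ]]
0.1 [[ 9.47989254e-01 -3.18302154e-01 -3.37168129e-04]
 [-3.18302302e-01 -9.47988165e-01 -1.44334923e-03]
 [ 1.39789773e-04  1.47560095e-03 -9.99998902e-01]]
```

View pics/scene0.png

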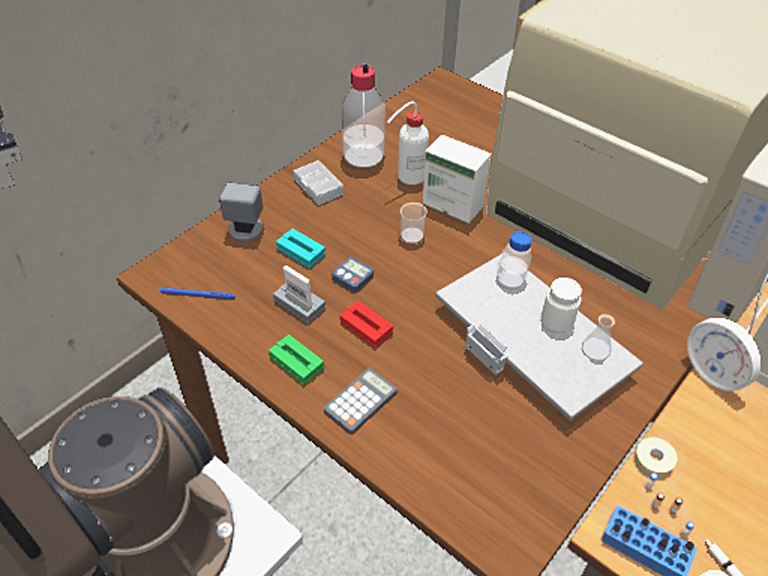

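View pics/top0.png

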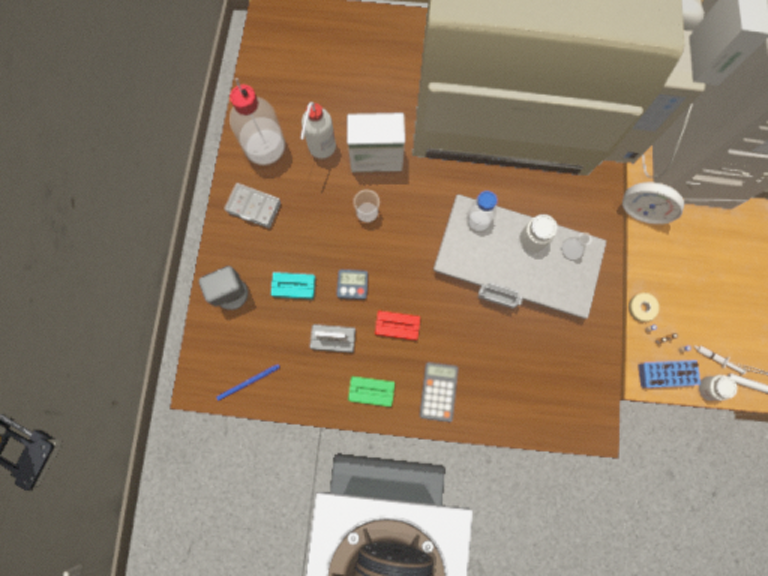

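The scene view shows the grey stand with the holder at display pixel (300,295), its label towards the robot. The reader is at (240,210) and the clip at (487,348). In the top view the same three are at (333,338), (225,288) and (500,295). Display pixels are 1.5 times the raw ones.

```bash
cat > h.py <<'E'
import numpy as np,cv2
from rig import robot
def intr(n):
    i=robot.camera_info(n); f=192/np.tan(np.radians(i['vfov'])/2)
    return i,f
def slopes(n,uv):
    i,f=intr(n); d=(np.atleast_2d(uv).astype(float)-[i['cx'],i['cy']])/f; s=d.copy()
    for _ in range(10): s=d/(1+i['k1']*(s**2).sum(1,keepdims=True))
    return s
def world(n,uv,depth):
    V=robot.camera_info(n)['view'];s=slopes(n,uv);c=np.c_[s,np.ones(len(s))]*np.asarray(depth).reshape(-1,1)
    return (c-V[:3,3])@V[:3,:3]
def onplane(n,uv,z):
    V=robot.camera_info(n)['view'];R=V[:3,:3];o=-R.T@V[:3,3];r=np.c_[slopes(n,uv),np.ones(len(np.atleast_2d(uv)))]@R
    return o+r*((z-o[2])/r[:,2])[:,None]
def project(n,P):
    i,f=intr(n);V=i['view'];c=np.atleast_2d(P)@V[:3,:3].T+V[:3,3];s=c[:,:2]/c[:,2:]
    return s*(1+i['k1']*(s**2).sum(1,keepdims=True))*f+[i['cx'],i['cy']]
def cloud(n,p,d):
    v,u=np.mgrid[:384,:512];W=world(n,np.c_[u.ravel(),v.ravel()],d.ravel()).reshape(384,512,3);W[d==0]=np.nan
    return W
def rect(P):
    (c,s,a)=cv2.minAreaRect((P[:,:2]*1000).astype(np.float32)); return np.round(c,1),np.round(s,1),round(a,1)
E
python3 - <<'E'
from h import *
for n in("top","scene"):
    z=np.load(n+"0.npz");p,d=z['p'],z['d'];W=cloud(n,p,d)
    k=1.5
    hsv=cv2.cvtColor(p,cv2.COLOR_RGB2HSV);grey=hsv[...,1]<70
    def near(uv,r):
        m=np.zeros((384,512),np.uint8);cv2.circle(m,(int(uv[0]/k),int(uv[1]/k)),r,1,-1);return m>0
    st,rd,cl=((333,338),(225,288),(500,293)) if n=="top" else ((300,297),(242,208),(487,348))
    def show(name,m):
        P=W[m];P=P[~np.isnan(P[:,0])]
        if len(P)<4: print(name,len(P));return
        print(n,name,len(P),rect(P),"z",np.round(np.percentile(P[:,2],[1,50,99])*1000,1),"mean",np.round(P.mean(0)*1000,1))
    zz=W[...,2]
    show("stand top",near(st,30)&grey&(zz>.018)&(zz<.03))
    show("stand all",near(st,30)&grey&(zz>.008)&(zz<.032))
    show("holder",near(st,30)&grey&(zz>.04)&(zz<.1))
    show("holder top",near(st,30)&(zz>.08)&(zz<.1))
    show("reader top",near(rd,30)&(zz>.095)&(zz<.12))
    show("reader",near(rd,30)&(zz>.05)&(zz<.12))
    show("reader foot",near(rd,35)&(zz>.004)&(zz<.02)&grey)
    m=near((520,255) if n=="top" else (540,330),90)&(zz>.04)&(zz<.05)&grey
    cc=cv2.connectedComponentsWithStats(m.astype(np.uint8));j=1+np.argmax(cc[2][1:,4]);show("deck",cc[1]==j)
    show("clip top",near(cl,22)&(zz>.052)&(zz<.07))
    show("clip wall",near(cl,22)&(zz>.059)&(zz<.07))
h,w=None,None
for n,c in(("scene",(325,232)),("scene",(200,198)),("scene",(161,140)),("top",(333,196)),("top",(222,225)),("top",(150,192))):
    p=np.load(n+"0.npz")['p'];q=cv2.resize(p[c[1]-32:c[1]+32,c[0]-32:c[0]+32],(260,260),interpolation=cv2.INTER_CUBIC)
    h=q if h is None else np.hstack([h,q])
h=np.vstack([h[:,:780],h[:,780:]]);cv2.imwrite("pics/crops.png",h[:,:,::-1])
E
```

```text
top stand top 368 (array([502. , 163.9]), array([120.8,  90.2]), 3.0) z [18.4 23.5 28.8] mean [468.8 160.6  23.4]
top stand all 396 (array([502.4, 163.8]), array([121.1,  90.3]), 2.6) z [11.8 23.4 29.4] mean [471.  160.2  22.9]
top holder 95 (array([466.9, 162. ]), array([ 9.1, 59.3]), 1.2) z [41.8 85.6 92.4] mean [465.9 161.5  78.2]
top holder top 59 (array([467.3, 163.1]), array([ 8.2, 57.2]), 1.2) z [81.8 88.3 92.6] mean [467.2 162.7  87.9]
top reader top 438 (array([541.5, 395.6]), array([58.5, 72.7]), 31.7) z [ 96.2 105.  110.2] mean [540.1 393.3 104.6]
top reader 559 (array([542.1, 395.8]), array([60.3, 73.4]), 30.7) z [ 54.2 104.  110. ] mean [537.8 389.8  98.1]
top reader foot 103 (array([546.2, 360.6]), array([ 49.9, 118.3]), 24.3) z [ 4.5  9.7 15.9] mean [527.2 378.5   9.9]
top deck 4571 (array([ 675.5, -216.3]), array([340.5, 201. ]), 78.4) z [40.7 45.3 49.6] mean [ 671.9 -215.5   45.3]
top clip top 137 (array([ 590.4, -177.2]), array([84.2, 33.6]), 79.1) z [52.3 57.2 66.3] mean [ 593.7 -177.6   58. ]
top clip wall 46 (array([ 603.9, -177.7]), array([64.9,  7.2]), 79.4) z 
[... 512 characters left out ...]
ader top 344 (array([536.6, 391.8]), array([59. , 75.3]), 29.5) z [ 95.4 104.5 110.1] mean [533.7 388.9 104. ]
scene reader 650 (array([535.8, 391.6]), array([59.2, 75.7]), 31.0) z [ 52.   96.6 109.7] mean [528.8 382.9  89.3]
scene reader foot 190 (array([543.9, 370.9]), array([ 65.3, 118.2]), 25.9) z [ 4.2  9.5 19.7] mean [527.9 382.   10.3]
scene deck 5264 (array([ 678.1, -216.3]), array([341.2, 190.8]), 78.5) z [40.8 45.7 49.7] mean [ 663.4 -232.3   45.6]
scene clip top 197 (array([ 588.5, -176.9]), array([86.6, 36.1]), 77.7) z [52.2 57.5 66.9] mean [ 592.3 -178.    58.1]
scene clip wall 75 (array([ 590.7, -174.3]), array([70.6, 36.6]), 72.1) z [59.1 61.8 67.2] mean [ 598.2 -179.4   62.1]
```

View pics/crops.png

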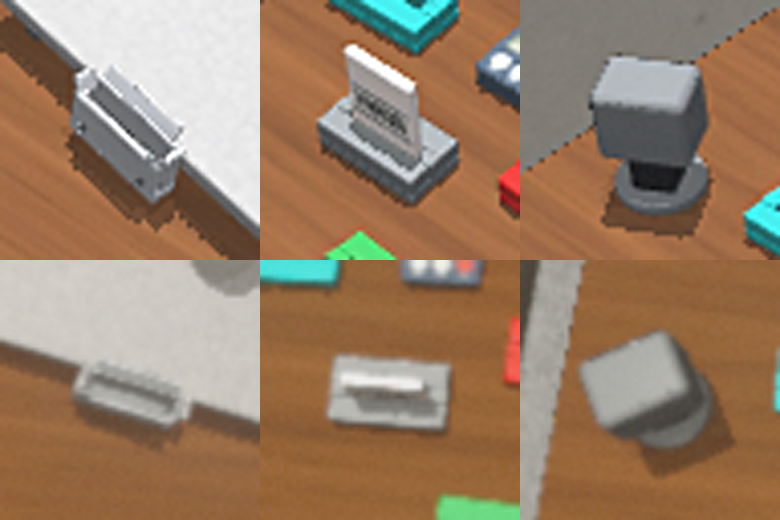

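The crops show a clip with a clear channel, and a holder whose label faces -x (towards the robot). The reader's window doesn't stand out, so I'll check its front face with the contrast raised. I'll also refine the clip and stand features.

```bash
python3 - <<'E'
from h import *
p=np.load("scene0.npz")['p']
g=cv2.cvtColor(p,cv2.COLOR_RGB2GRAY)
print(g[118:162:2,142:178:2])
q=p[112:166,130:190].astype(float);q=np.clip((q-20)*2.2,0,255).astype(np.uint8)
c=p[205:255,300:350]
a=cv2.resize(q,(400,400),interpolation=cv2.INTER_NEAREST);b=cv2.resize(c,(400,400),interpolation=cv2.INTER_NEAREST)
cv2.imwrite("pics/reader.png",np.hstack([a,b])[:,:,::-1])
for yaw in(31,):
    R=np.array([[np.cos(np.radians(yaw)),-np.sin(np.radians(yaw))],[np.sin(np.radians(yaw)),np.cos(np.radians(yaw))]])
    P=np.array([[*(R@[-30,y]),z] for y in(-30,0,30) for z in(55,75,95)])/1000+[.539,.3935,0]
    print(project("scene",P).round(0).tolist())
E
```

```text
[[127 125 125 123 126 123 125 126 124 126 125 124 125 125 124 127 126 128]
 [126 127 125 122 124 125 123 121 125 125 125 125 125 127 124 124 124 131]
 [125 124 125 124 132 193 193 187 124 109 116 115 122 127 125 127 116 119]
 [124 122 123 122 167 187 188 186 186 188 188 187 187 193 193 141 122 125]
 [124 123 125 128 189 185 186 186 185 186 185 186 186 186 184 152 121 121]
 [126 125 123 170 185 185 185 186 186 187 186 188 186 188 167 100 114 119]
 [126 126 133 194 187 185 185 185 187 186 188 186 187 185 154  61 103 119]
 [126 127 105 170 175 176 180 179 185 189 189 192 191 172 114  67  87 123]
 [126 128  34  83  82  93 106  97 104 125 142 148 155 148  67  70  76 118]
 [126 128 125  82  80  82  81  81  82  82  81  81  90  82  70  69  70 125]
 [125 127 122  81  81  81  81  80  83  82  81  82  82  78  70  72  66 130]
 [129 123 120  77  82  83  80  83  82  80  80  83  82  79  73  69  84 124]
 [120 127 125  72  79  79  81  80  81  81  81  81  81  78  72  65 127 122]
 [122 120 121  96  79  80  81  79  80  80  79  80  80  79  73  75 120 123]
 [114 117 123 118  75  67  76  82  81  81  80  80  80  80  71 148 122 122]
 [120 115 116 120 122 119 103  24  34  38  47  66  80  83  77 116 143 119]
 [123 121 116 118 116 110 106  40  30  28  28  31  28  24 112 103 100 118]
 [125 127 122 119 118 104 105  61  29  30  31  31  29  57 107 105  98  85]
 [126 123 127 123 116  75 106 106  59  39  21  25  24 111 106 106  73 131]
 [127 127 125 125 112  68 103 105 104 107 108 107 104 108 107  74  75 128]
 [129 127 129 125  68  71  70  91 110 127 125 133 103  84  75  68  77 122]
 [125 132 126 134  75  79  80  78  68  75  77  76  71  70  70  77 126 116]]
[[169.0, 148.0], [168.0, 143.0], [167.0, 138.0], [159.0, 146.0], [158.0, 141.0], [157.0, 136.0], [150.0, 145.0], [149.0, 140.0], [148.0, 135.0]]
```

View pics/reader.png

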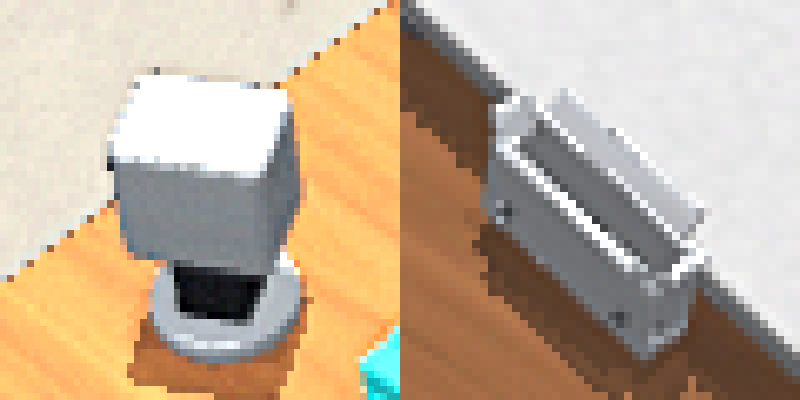

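The visible broad face (74 mm wide, normal towards the robot) is uniformly grey with no dark window. So the reader must look the other way, giving a reader yaw of about 31-180 = -149° and a holder yaw of about 31° when shown. Next I'll get the clip profile, the obstacles and the IK check.

```bash
cat >> h.py <<'E'
def Rz(yaw):  # tool down, tool y along holder x at yaw (deg), sign s
    a=np.radians(yaw);y=np.array([np.cos(a),np.sin(a),0]);z=np.array([0,0,-1.]);return np.c_[np.cross(y,z),y,z]
E
python3 - <<'E'
from h import *
a=np.radians(-11.5);C=np.array([.592,-.177])
for n in("top","scene"):
    z=np.load(n+"0.npz");W=cloud(n,z['p'],z['d']).reshape(-1,3);W=W[~np.isnan(W[:,0])]
    D=W[:,:2]-C;L=np.c_[D@[np.cos(a),np.sin(a)],D@[-np.sin(a),np.cos(a)],W[:,2]]*1000
    m=(abs(L[:,1])<25)&(abs(L[:,0])<30)&(L[:,2]>15)
    print(n,"clip x:medz,maxz,minz");
    print([(x,*np.percentile(L[m&(abs(L[:,0]-x)<1.5),2],[10,50,90]).round().astype(int).tolist()) for x in range(-24,27,3) if (m&(abs(L[:,0]-x)<1.5)).sum()>0])
    c=(abs(L[:,0])<14)&(L[:,2]>48)&(L[:,2]<60);print("clip y ext",np.percentile(L[c,1],[0,1,99,100]).round(1))
    b=(L[:,0]>40)&(L[:,0]<210)&(abs(L[:,1])<180)&(L[:,2]>52);
    for lo,hi in((20,140),(-60,20),(-180,-60)):
        q=b&(L[:,1]>lo)&(L[:,1]<=hi)
        if q.any(): print("by",lo,hi,L[q].min(0).round(),L[q].max(0).round())
    q=(W[:,0]>.55)&(W[:,0]<1.)&(W[:,1]>.2)&(W[:,1]<.75)&(W[:,2]>.12)
    K=W[q];print("tall near reader: xmin",K[:,0].min().round(3),"ymin/max",K[:,1].min().round(3),K[:,1].max().round(3));
    for y0 in np.arange(.2,.7,.05):
        k=K[(K[:,1]>=y0)&(K[:,1]<y0+.05)]
        if len(k): print(round(y0,2),k[:,0].min().round(3),k[:,2].max().round(3),end=' | ')
    print()
r=np.radians(31);T=np.array([.539,.3935])+.114*np.array([np.cos(r),np.sin(r)]);print(T)
for s in(0,180):
    for nm,P,y in(("stand",[.465,.162,.057],1.3),("show",[*T,.088],31),("showhi",[*T,.16],31),("clip",[.592,-.177,.071],-11.5),("cliphi",[.592,-.177,.17],-11.5)):
        q=robot.ik(np.array(P),Rz(y+s));print(s,nm,None if q is None else np.round(q,0))
E
```

```text
top clip x:medz,maxz,minz
[(-18, 54, 57, 58), (-15, 54, 56, 58), (-12, 20, 29, 54), (-9, 34, 46, 50), (-3, 30, 31, 33), (0, 28, 31, 33), (3, 30, 32, 49), (6, 29, 46, 56), (9, 57, 60, 63), (12, 59, 63, 65), (15, 61, 62, 64), (21, 44, 46, 48), (24, 42, 46, 48)]
clip y ext [-182.8 -170.3 1038.7 1039.2]
by 20 140 [117.  49.  52.] [172. 117. 151.]
by -60 20 [109. -60.  52.] [178.  13. 137.]
by -180 -60 [ 118. -147.   52.] [166. -61. 131.]
tall near reader: xmin 0.832 ymin/max 0.216 0.422
0.2 0.877 0.205 | 0.25 0.832 0.205 | 0.3 0.854 0.18 | 0.35 0.84 0.272 | 0.4 0.851 0.227 | 
scene clip x:medz,maxz,minz
[(-21, 58, 59, 59), (-18, 54, 57, 58), (-15, 17, 35, 52), (-12, 17, 27, 39), (-3, 37, 37, 37), (0, 30, 48, 55), (3, 32, 44, 57), (6, 32, 55, 62), (9, 57, 62, 66), (12, 61, 64, 64), (15, 60, 60, 60), (21, 51, 51, 51), (24, 46, 47, 49)]
clip y ext [-187.4 -169.3 1042.1 1043.7]
by 20 140 [112.  57.  52.] [172. 115. 151.]
by -60 20 [ 55. -60.  52.] [164.  -9. 136.]
by -180 -60 [ 104. -176.   52.] [175. -60. 133.]
tall near reader: xmin 0.83 ymin/max 0.215 0.412
0.2 0.847 0.204 | 0.25 0.83 0.202 | 0.3 0.847 0.213 | 0.35 0.834 0.271 | 0.4 0.847 0.222 | 
[0.63671707 0.45221434]
0 stand [ 42.  14. -34.   0. -41. 139.]
0 show [ 50.  36.   7.   0. -61. 161.]
0 showhi [ 50.  33.  12.   0. -69. 161.]
0 clip [  1.  23. -18.   0. -49. 167.]
0 cliphi [  1.  18. -11.   0. -61. 167.]
180 stand [ 42.  14. -34.   0. -41. -41.]
180 show [ 50.  36.   7.   0. -61. -19.]
180 showhi [ 50.  33.  12.   0. -69. -19.]
180 clip [  1.  23. -18.   0. -49. -13.]
180 cliphi [  1.  18. -11.   0. -61. -13.]
```

Lip top is at clip x of about -17 and wall top at about +12.5, so the channel centre is about 2 mm in front of my guess. All poses are reachable, so I'll grasp now.

```bash
python3 - <<'E'
from h import *
R=Rz(181.3)
robot.goto([.465,.162,.15],R)
p,d=robot.grab_frame("top")
robot.servo_line([.465,.162,.057],speed=.12)
robot.move_gripper(0.0)
print(robot.read_t(),robot.read_grip_width()*88,robot.read_finger_force(),np.round(robot.read_force(),1),np.round(robot.read_ft_torque(),2),robot.read_position())
robot.servo_line([.465,.162,.16],speed=.1)
print(robot.read_t(),robot.read_grip_width()*88,robot.read_finger_force(),np.round(robot.read_force(),1),robot.read_position())
for n in("scene","top"):
    p,d=robot.grab_frame(n);np.savez(n+"1.npz",p=p,d=d)
    W=cloud(n,p,d);D=W-[.465,.162,0];D=np.nan_to_num(D,nan=9)
    m=(abs(D[...,0])<.02)&(abs(D[...,1])<.045)&(D[...,2]>.085)&(D[...,2]<.2)&(p.min(-1)>150)
    print(n,m.sum(),rect(W[m]) if m.sum()>5 else 0)
    u,v=project(n,[[.465,.162,.15]])[0].astype(int);c=p[v-50:v+50,u-50:u+50];cv2.imwrite(f"pics/g_{n}.png",cv2.resize(c,(400,400),interpolation=cv2.INTER_CUBIC)[:,:,::-1])
a=[cv2.imread(f"pics/g_{n}.png") for n in("scene","top")];cv2.imwrite("pics/g.png",np.hstack(a))
E
```

```text
4.2583 8.187529267760448 29.99781757593155 [-0.3 -0.9 -0.6] [ 0.1  -0.05 -0.04] [0.46496304 0.16199154 0.05696986]
5.4417 8.192436143140501 29.997788071632385 [-0.   0.1 -1.4] [0.46458476 0.16171617 0.15933431]
scene 118 (array([465.4, 161.7]), array([18. , 60.7]), 0.4)
top 0 0
```

View pics/g.png

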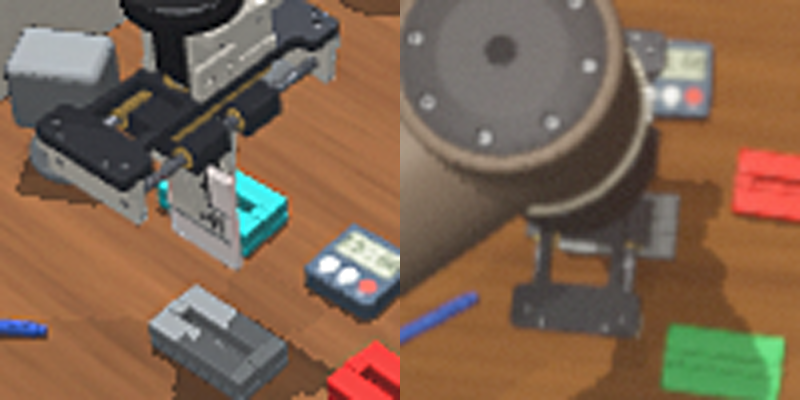

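The grasp is good: the holder is lifted and square, with 30 N on the fingers and the stand left empty. Before showing it I'll check the wall clearance beyond the reader.

```bash
python3 - <<'E'
from h import *
for n in("scene","top"):
    z=np.load(n+"0.npz");W=cloud(n,z['p'],z['d']).reshape(-1,3);W=W[~np.isnan(W[:,0])]
    for x0 in(.3,.5,.6,.7,.8):
        k=W[(abs(W[:,0]-x0)<.03)&(W[:,1]>.42)&(W[:,2]>.03)]
        if len(k): print(n,x0,len(k),k.min(0).round(2),k.max(0).round(2))
    k=W[(abs(W[:,2])<.006)&(abs(W[:,0]-.6)<.03)];print("table ymax",k[:,1].max())
print([robot.ik([.637,.452,z],Rz(211)) is not None for z in(.086,.12,.2,.22)])
E
```

```text
scene 0.3 369 [0.27 0.71 0.03] [0.33 0.85 0.29]
scene 0.5 1770 [0.47 0.42 0.03] [0.53 0.85 0.37]
scene 0.6 1407 [0.57 0.83 0.03] [0.63 0.85 0.34]
scene 0.7 1089 [0.67 0.42 0.03] [0.73 0.85 0.3 ]
scene 0.8 846 [0.77 0.42 0.03] [0.83 0.85 0.27]
table ymax 0.8454313650207902
top 0.3 111 [0.27 0.84 0.03] [0.33 0.84 0.07]
top 0.5 412 [0.47 0.42 0.03] [0.53 0.85 0.14]
top 0.6 551 [0.57 0.83 0.03] [0.63 0.85 0.18]
top 0.7 720 [0.67 0.42 0.03] [0.73 0.84 0.22]
top 0.8 879 [0.77 0.42 0.03] [0.83 0.84 0.27]
table ymax 0.8447114051992584
[True, True, True, True]
```

```bash
python3 - <<'E'
from h import *
robot.servo_line([.53,.20,.21],speed=.2)
robot.goto([.637,.452,.20],Rz(211))
robot.servo_line([.637,.452,.093],speed=.1)
robot.dwell(.4)
print(robot.read_t(),robot.read_position(),robot.read_grip_width()*88)
robot.dwell(2.0)
c=[]
for n in("scene","top"):
    p,d=robot.grab_frame(n);np.savez(n+"2.npz",p=p,d=d)
    u,v=project(n,[[.59,.42,.09]])[0].astype(int);q=p[max(v-60,0):v+60,max(u-60,0):u+60];c.append(cv2.resize(q,(400,400),interpolation=cv2.INTER_CUBIC))
cv2.imwrite("pics/show.png",np.hstack(c)[:,:,::-1])
print(robot.read_t(),np.abs(robot.read_qvel()).max())
E
```

```text
8.825 [0.63703734 0.45203031 0.09319614] 7.990872635329127
10.925 0.13937437188506613
```

View pics/show.png

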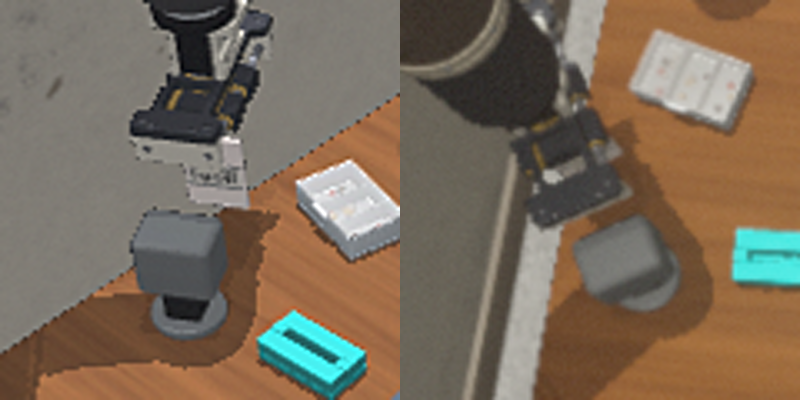

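The holder hangs on the far side of the reader with its label face towards the hidden window, square and level with it. Next I'll carry it back round to hover above the clip.

```bash
python3 - <<'E'
from h import *
robot.servo_line([.637,.452,.20],speed=.2)
robot.goto([.53,.20,.21],Rz(195))
robot.goto([.5895,-.177,.20],Rz(168.4))
robot.servo_line([.5895,-.177,.119],speed=.15)
robot.dwell(.3)
print(robot.read_t(),robot.read_position(),np.round(robot.read_force(),2))
c=[]
for n in("scene","top"):
    p,d=robot.grab_frame(n);np.savez(n+"3.npz",p=p,d=d)
    u,v=project(n,[[.59,-.177,.07]])[0].astype(int);q=p[v-32:v+32,u-32:u+32];c.append(cv2.resize(q,(400,400),interpolation=cv2.INTER_NEAREST))
    W=cloud(n,p,d);a=np.radians(-11.6);D=np.nan_to_num(W[...,:2]-[.5895,-.177],nan=9);L=np.dstack([D@[np.cos(a),np.sin(a)],D@[-np.sin(a),np.cos(a)]])*1000
    z=W[...,2]*1000
    m=(abs(L[...,0])<12)&(abs(L[...,1])<40)&(z>73)&(z<105)
    print(n,"holder",m.sum(),*( (np.percentile(L[m],[2,50,98],axis=0).round(1).tolist(),) if m.any() else ()))
    m=(abs(L[...,0]+16)<6)&(abs(L[...,1])<55)&(z>50)&(z<60)
    print(n,"lip",m.sum(),*( (np.percentile(L[m],[2,50,98],axis=0).round(1).tolist(),) if m.any() else ()))
cv2.imwrite("pics/hover.png",np.hstack(c)[:,:,::-1])
E
```

```text
15.0917 [ 0.58994899 -0.1770023   0.11987299] [-0.03 -0.13 -1.04]
scene holder 135 [[-7.1, -29.3], [-4.3, -6.7], [2.0, 22.8]]
scene lip 39 [[-18.3, -40.5], [-15.0, 1.7], [-10.3, 36.0]]
top holder 8 [[-3.0, 26.8], [-1.9, 30.8], [0.5, 33.0]]
top lip 20 [[-14.6, -28.2], [-12.9, 6.6], [-10.9, 31.1]]
```

View pics/hover.png

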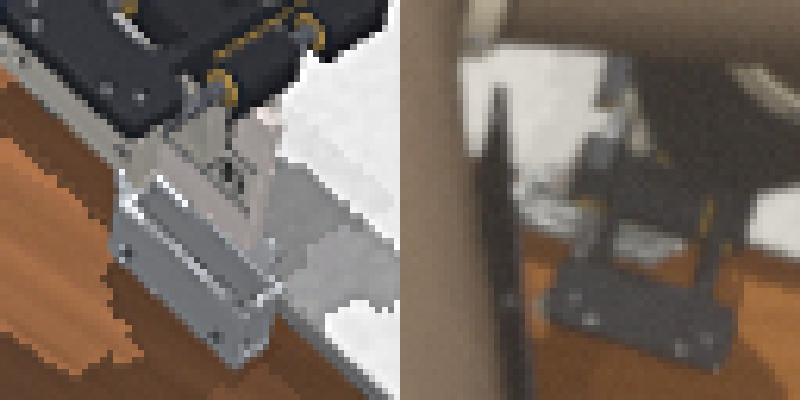

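In the scene view the holder's lower edge sits just above and between the lip and the back wall, centred in y. The cloud puts the holder within about 1 mm of the channel centre. I'll descend while watching the force.

```bash
python3 - <<'E'
from h import *
for z in(.105,.095,.088,.082,.078):
    robot.servo_line([.5895,-.177,z],speed=.05)
    f=robot.read_force();print(z,robot.read_position().round(4),np.round(f,1),np.round(robot.read_ft_torque(),2),robot.read_finger_force())
    if np.linalg.norm(f)>15: break
print(robot.read_t())
E
```

```text
0.105 [ 0.5891 -0.177   0.1044] [-0.2 -0.4 -0.4] [ 0.04 -0.12 -0.05] 29.99797135591507
0.095 [ 0.5892 -0.177   0.0945] [ 0.4  0.3 -0.8] [ 0.03 -0.07  0.  ] 29.9979230761528
0.088 [ 0.5892 -0.177   0.0876] [ 0.2 -0.2 -0.4] [ 0.13 -0.03 -0.07] 29.997919499874115
0.082 [ 0.5892 -0.177   0.0815] [ 0.1 -0.8  0. ] [ 0.09 -0.01  0.02] 29.997901618480682
0.078 [ 0.5902 -0.1771  0.0784] [ 1.  -0.1  2.7] [ 0.06 -0.36 -0.03] 29.99758780002594
16.7833
```

Contact begins at TCP z of about 0.079, as expected for the seat at 30 mm. Pressing home now.

```bash
python3 - <<'E'
from h import *
for z in(.075,.0735,.0725,.0715,.0705,.0695,.0685):
    robot.servo_line([.5895,-.177,z],speed=.03);robot.dwell(.2)
    f=np.mean([robot.read_force() for _ in range(5)],0);print(z,robot.read_position().round(4),np.round(f,1),np.round(robot.read_ft_torque(),2),robot.read_finger_force())
    if f[2]>16: break
print(robot.read_t())
c=[]
for n,w in(("scene",36),):
    p,d=robot.grab_frame(n)
    u,v=project(n,[[.59,-.177,.07]])[0].astype(int);q=p[v-w:v+w,u-w:u+w];c.append(cv2.resize(q,(560,560),interpolation=cv2.INTER_NEAREST))
    W=cloud(n,p,d);a=np.radians(-11.6);D=np.nan_to_num(W[...,:2]-[.5895,-.177],nan=9);L=np.dstack([D@[np.cos(a),np.sin(a)],D@[-np.sin(a),np.cos(a)]])*1000
cv2.imwrite("pics/home.png",np.hstack(c)[:,:,::-1])
E
```

```text
0.075 [ 0.5901 -0.1771  0.0755] [ 2.1 -1.7  4.4] [-0.13 -0.79 -0.02] 29.99730885028839
0.0735 [ 0.5901 -0.1771  0.074 ] [ 1.6 -0.4  5.6] [-0.13 -0.61  0.  ] 29.99786227941513
0.0725 [ 0.5902 -0.1771  0.0731] [ 1.6 -0.8  6.9] [-0.07 -0.57  0.04] 29.998264610767365
0.0715 [ 0.5902 -0.1771  0.0729] [ 0.3  0.  13.2] [ 0.35  0.2  -0.01] 30.00160664319992
0.0705 [ 0.5903 -0.1772  0.0728] [-3.5  2.4 19.7] [ 0.8   1.14 -0.01] 30.012425780296326
19.0333
```

View pics/home.png

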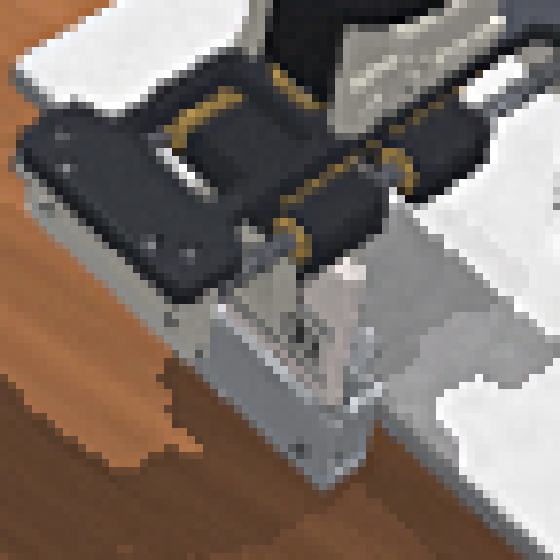

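The holder stands upright in the channel behind the lip. The hard stop came at TCP z = 0.0729 against the expected 0.073, with about 20 N pressing down and no slip. Handing in.

```bash
python3 -c "
from rig import robot
robot.dwell(.3);print(robot.read_force(),robot.read_position());print(robot.job_done())"
```

```text
[-2.55998026  1.39149331 19.69262337] [ 0.59036179 -0.17722177  0.07286612]
the job is handed in; nothing more can be done
None
```

The job is handed in: I showed the holder to the reader for over two seconds and left it gripped and pressed home in the clip at about 20 N; no pass or fail verdict came back, and I inferred which side the reader's window is on because neither camera could see it.

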